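# Take the flat battery pack out of the bench work light

### The job

The cordless work light on the bench has run flat and its head is folded down over the battery. Swing the head up by its carry handle until it stands upright and leave it standing there, then pinch the two side catches of the light's battery pack together and lift the pack up out of its bay. Finish while still holding the pack by its pinched catches, upright, with its stem a good 5 cm clear above the light, and leave everything else on the bench where it is.

Things in the scene. Friction and masses are not known exactly. Their poses are not given: they have to be found in the camera images.
- light: Cordless LED work light, screwed to the bench (fixed). Grey base 196 (x) by 150 mm (y), flat deck 40 mm high; two yoke posts at its back (x = +80, y = +-86 mm, 132 mm high, knobs outside to y = +-105) carry the tilting head. Origin: centre of the base's underside, on the bench. x points from its front (battery side, towards the robot) to its back, y to its left, z up.
- hinge (a point): On the light: the tilt axis of the head, midway between the yoke posts, 80 mm behind the light's origin and 120 mm above the bench. The axis runs along the light's y. Does not move.
- head (a joint): Tilt of the light's head, rad: 0 = folded level over the battery, free end to the light's front (-x); grows as the free end rises; pi/2 = upright; stops at 0 and 2.3. Stiff friction joint (0.75 N m; head 0.45 kg): stays where left, takes 6 to 7 N at the handle to raise. The head is a black box 100 mm long, 146 wide, 32 thick, from 20 to 120 mm from the hinge axis.
- handle (a point): Middle of the grip bar of the carry handle at the head's free end, 180 mm from the hinge axis in the head's mid-plane; moves with the head. Round steel bar 14 mm thick, along the light's y, 106 mm clear between its two side legs, 53 mm of open space between the bar and the end of the head (open the fingers only part way there).
- pack_center (a point): Centre of the light's battery pack, midway between its catches at their mid-height; axes as the light's (y across the catches, z up). In place: 100 mm in front of the hinge, 68 mm above the bench, under the folded head. Black housing 70 (x) by 48 mm (y), from 28 mm below this point (on the deck) to 18 mm above. Below it a stem 48 by 36 mm goes 24 mm down into the bay. About 0.35 kg.
- catch_l (a joint): Left catch of the pack (+y side), m: 0 = sprung out, 0.0055 = pinched flush. A ribbed thumb pad 36 mm long, 20 mm high, centred at pack_center's height, 5.5 mm proud of the housing: 59 mm across both catches, 48 mm when pinched flush. Spring 3.5 N at first, 7.5 N fully in. Its hook tooth locks the pack under the deck until 3 to 5 mm in; both must be in to lift it.
- catch_r (a joint): Right catch of the pack (-y side), m: the mirror image of the left one; it too grows as it is pinched in.
- pack: The same battery pack; this origin lies 28 mm below pack_center, centred under the housing where it stands on the deck.
- charger: Bystander, screwed down: battery charger on the left of the bench, 130 by 105 by 45 mm, with a second, like pack standing in it; leave it alone. Origin under its centre.
- screwdriver: Bystander, loose: screwdriver lying flat beside the light, 200 mm long.
- tape_measure: Bystander, loose: tape measure standing on edge beside the light, 72 by 34 by 66 mm.
- parts_tray: Bystander, loose: open grey tray of screws and washers, 140 by 100 by 35 mm, beside the light.
- spray_can: Bystander, loose: upright metal can, 64 mm in diameter, 130 mm high, to the side of the light.
- wrench: Bystander, loose: wrench lying flat in front of the light, 190 mm long.
Things that resemble listed ones, but are neither listed nor needed, are in the scene too. What is shaped like the pack but blue or turquoise is not meant.

How it is judged:
On the way, in this order (a step that is already met when the one before it is completed fails the run):
1. the head stands upright (within 12 degrees) with the pack still in its bay (value of joint head between 1.36 and 1.78 rad and z of pack_center in the frame of light below 0.073 m), for 0.2 s.
2. both catches are pinched in while the pack is still down in its bay (value of joint each of catch_l, catch_r above 0.004 m and z of pack_center in the frame of light below 0.073 m and contact force between the fingers and pack above 3 N), for 0.1 s.
At the end, for the whole second after the job is handed in: The pack is held still in the fingers by its two catches (both at least 3 mm in), upright within 20 degrees, its centre at least 132 mm above the bench (stem 40 mm above the deck), touching neither light nor charger, and the head of the light stands upright within 12 degrees (z of pack_center in the frame of light above 0.132 m and value of joint each of catch_l, catch_r above 0.003 m and contact force between the fingers and pack above 3 N and contact force between pack and light below 0.1 N and contact force between pack and charger below 0.1 N and angle between pack_center's own z axis and vertical below 0.35 rad and linear speed of pack below 0.05 m/s and value of joint head between 1.36 and 1.78 rad); the arm keeps its last pose, push and grip.
It fails at once if a bystander on the bench is pushed more than 30 mm (distance of any of screwdriver, tape_measure, parts_tray, spray_can, wrench from where it was at the start of the episode above 0.03 m).
It also fails if it takes over 54 s, if anything falls off the work surface, if the arm or the gripper's body presses on something with over 40 N, if the wrist force passes 120 N, or if a joint passes its speed limit or range.

### The arm

A 6-joint arm with a two-finger parallel gripper is mounted at the origin on the work surface. World frame = base frame: x ahead of the robot, y to its left, z up, the work surface at z = 0. Lengths are in m, angles in rad, forces in N, time in s.
With the tool pointing down it reaches from about 0.35 to 0.975 m from the base axis. Payload 4.9 kg.
Tool frame: the origin (TCP) lies midway between the tips of the shut fingers; the grasp point (between the pads) lies ctrl.tcp_to_grasp behind it (ctrl.tcp_to_grasp is the distance from the TCP to the grasp point, in m); z points along the fingers, y is the direction in which the jaws open and shut (so a half turn about z gives the same grasp; the last joint's range is limited). The gripper opens to 85 mm and grips with 20 to 120 N. Pads are 22 mm wide; open, the fingers measure 114 mm over their backs; the gripper's body (76 mm by 85 mm) begins 54 mm behind the grasp point. The pads swing forward as they close: fully open they stand 13 mm farther back than shut.
Start: joints at [-1.223, 0.053, 1.613, -0, 1.476, -0.119], TCP at [0.281, -0.558, 0.231] pointing down, gripper open.
Joint ranges: [-3.01, 3.01], [-1.01, 2.22], [0.06, 2.58], [-1.02, 4.17], [0.09, 2.62], [-3.14, 3.14]. Speed limits (rad/s): [2.57, 2.57, 3.14, 3.14, 3.14, 3.14].

### API

Orientations are given as a rotation vector (axis times angle).
In Python, from station import ctrl, get_image, calibration, finish_job, models gives the robot as it stands.
- The arm moves only by the shell command python3 -m creep 'ROWS' [FORCE]. ROWS is JSON, a list of rows, each a list of 7 numbers: the opening, from 0 (shut) to 1 (fully open), then the shift along the tool's x, y, z in m, then the turn, a rotation vector about the tool's x, y, z in degrees. A call has 1 to 20 rows; each row shifts and turns the commanded pose from where the row before left it, along the tool's axes as they then stand; what a row does not reach is not made up. A row lasts 1/10 s, in which the tool goes at most 50 mm and 8.59 degrees, less where a joint would pass 70% of its speed; a pose out of reach is approached as far as the arm can. A call with a gripper value outside its range is refused whole. The fingers move at their own pace and stop on an object; FORCE is the grip in N (left out, the last holds). Time passes only in rows, so rows that do not move let the fingers close. It gives the time, the measured TCP pose, the force and the opening at its end, in the units of the state.
- ctrl.get_obs(): the state, without advancing time (a new reading comes with each control period).
- get_image(name): name is "scene" or "top" or "wrist"; returns the picture (420x560x3 uint8, red, green, blue); there is no depth.
- calibration(name): a dict with "mtx" (3x3 intrinsics, pixels), "R" (3x3) and "t" (3): a world point X has camera coordinates R X + t. Camera axes: x right, y down, z forward; pixel columns grow to the right and rows downward; lengths in m; the calibration is good to about 2 mm. A picture is of the moment at which its call begins: read the wrist's pose just before it. calibration takes no time and is no camera call; for the wrist camera it gives the pose at the moment of the call.
- finish_job(): hands the job in, once; it reports no verdict.
Trained networks look in the newest picture that a camera, given by its name, has taken for a name from the list of things; names that differ only in an ending like _2 or _b are one class to them, and where a whole thing is asked for, a point or a joint stands for the part that bears it (a point fixed in the world has none). Each returns a list of dicts, best first, with "conf" (0 to 1); they miss things now and then, are a little off and sometimes report something else, mostly with a low value. They report only what shows in the picture. A call takes as long as a camera call. They do not tell look-alikes from the thing itself.
- models.search_frame(camera, name): "extent" ([left, top, right, bottom] in pixels, round what is visible of it).
The state is a dict: "t": time; "q": joint angles; "dq": joint speeds; "effort": joint torques, N m; "tool_pos": TCP position; "tool_rot": TCP orientation; "contact_force": force on the tool from outside, world axes, zero at the start; "wrist_torque": the same for the moment, N m; "opening": finger opening in m.
Only numpy, scipy, OpenCV 4.12 (cv2) and the standard library are available. Lean on these libraries where they do the work, as an engineer would, in place of code of your own. Each camera call takes 0.05 s, during which the arm holds its last target. There are 200 camera calls.

## Working session

There is one attempt and no reset: what is moved stays moved. The work goes in short steps, Python scripts to look and compute and a shell command to move; the robot and the scene stay as the last step left them, time stands still between calls to the robot, and variables do not carry over. Pictures are saved under pics/ and viewed, about 8 in all and at most 12, crops included, and the job is handed in when it is done.

```bash
mkdir -p pics; ls
python3 - <<'E'
from station import ctrl,get_image,calibration,models
import cv2,numpy as np
print(ctrl.get_obs()); print(ctrl.tcp_to_grasp)
for c in ["top","scene"]:
    im=get_image(c); cv2.imwrite(f"pics/{c}0.png",cv2.cvtColor(im,cv2.COLOR_RGB2BGR))
    k=calibration(c); print(c,k["mtx"].round(1).tolist(),k["R"].round(3).tolist(),k["t"].round(3).tolist())
    for n in ["light","handle","head","pack","charger","screwdriver","tape_measure","parts_tray","spray_can","wrench"]:
        print(n,[(np.round(d["extent"]).astype(int).tolist(),round(d["conf"],2)) for d in models.search_frame(c,n)[:3]])
a=cv2.imread("pics/top0.png");b=cv2.imread("pics/scene0.png")
E
```

```text
pics
{'t': 0.0, 'q': array([-1.22298224e+00,  5.33457291e-02,  1.61427793e+00, -1.15400662e-05,
        1.47600251e+00, -1.19034159e-01]), 'dq': array([-0.00010389,  0.00010942, -0.00124871, -0.00105268, -0.0012169 ,
       -0.00253226]), 'effort': array([ 1.33271584e-03, -3.93684661e+01, -3.70177174e+01, -6.77214803e-05,
        7.02037913e-03,  8.62722629e-06]), 'tool_pos': array([ 0.28106285, -0.5575461 ,  0.23007952]), 'tool_rot': array([-3.05442828e+00, -7.26216899e-01,  3.82273003e-04]), 'contact_force': array([-0.35066597, -0.16632202, -0.4553025 ]), 'wrist_torque': array([ 0.01715876,  0.04448608, -0.0439412 ]), 'opening': 0.08508211983854581}
0.0187
top [[410.5, 0.0, 282.1], [0.0, 410.5, 208.4], [0.0, 0.0, 1.0]] [[-0.002, -1.0, 0.011], [-0.992, 0.001, -0.125], [0.125, -0.011, -0.992]] [0.134, 0.583, 1.106]
light [([320, 159, 413, 250], 0.59)]
handle [([327, 164, 410, 246], 0.63)]
head [([325, 165, 410, 248], 0.64)]
pack [([420, 260, 445, 290], 0.78), ([317, 123, 352, 151], 0.71), ([358, 218, 378, 234], 0.63)]
charger [([111, 224, 155, 277], 0.76), ([358, 220, 378, 233], 0.25
[... 214 characters left out ...]
8, 251, 383, 309], 0.59)]
scene [[435.8, 0.0, 280.0], [0.0, 435.8, 206.5], [0.0, 0.0, 1.0]] [[0.842, 0.538, 0.021], [0.364, -0.54, -0.759], [-0.398, 0.647, -0.65]] [-0.564, -0.05, 1.275]
light [([169, 209, 280, 342], 0.89)]
handle [([167, 208, 272, 293], 0.61), ([164, 346, 252, 419], 0.19)]
head [([166, 210, 273, 295], 0.95)]
pack [([309, 287, 340, 327], 0.95), ([84, 284, 120, 327], 0.93), ([198, 274, 234, 298], 0.63)]
charger [([299, 121, 343, 166], 0.63), ([165, 209, 272, 294], 0.4)]
screwdriver [([195, 233, 211, 247], 0.65)]
tape_measure []
parts_tray [([164, 343, 252, 420], 0.82)]
spray_can [([265, 189, 294, 238], 0.96)]
wrench [([124, 257, 188, 278], 0.87), ([193, 233, 209, 243], 0.34)]
```

View pics/top0.png

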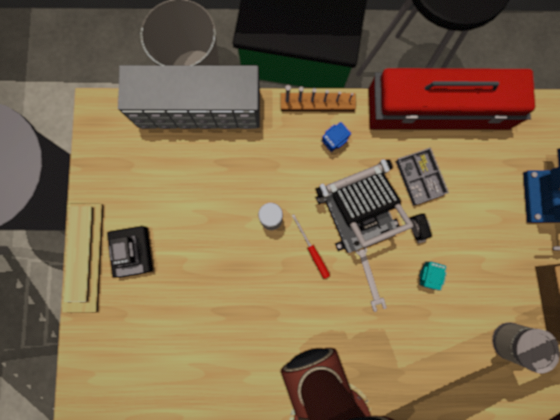

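View pics/scene0.png

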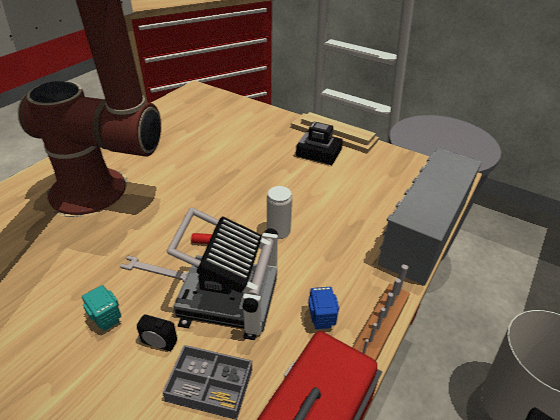

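Top view: light at about (367,207), with handle to the lower right (~(385,240)). Pack look-alikes are turquoise (433,276), blue (336,137), and the charger's pack (125,250). The wanted pack is the black one under the head, at about (370,222). I'll crop close to check it.

Run:
```python
import cv2,numpy as np
a=cv2.imread("pics/top0.png")[150:262,310:435];b=cv2.imread("pics/scene0.png")[200:345,155:290]
a=cv2.resize(a,(400,358),interpolation=2);a=cv2.copyMakeBorder(a,0,430-358,0,0,0)
a=cv2.resize(cv2.imread("pics/top0.png")[150:270,310:420],(400,436),interpolation=2)
b=cv2.resize(b,(400,430),interpolation=2);b=cv2.copyMakeBorder(b,0,6,0,0,0)
cv2.imwrite("pics/crop1.png",np.hstack([a,b]))
```

```text
(no output)
```

View pics/crop1.png

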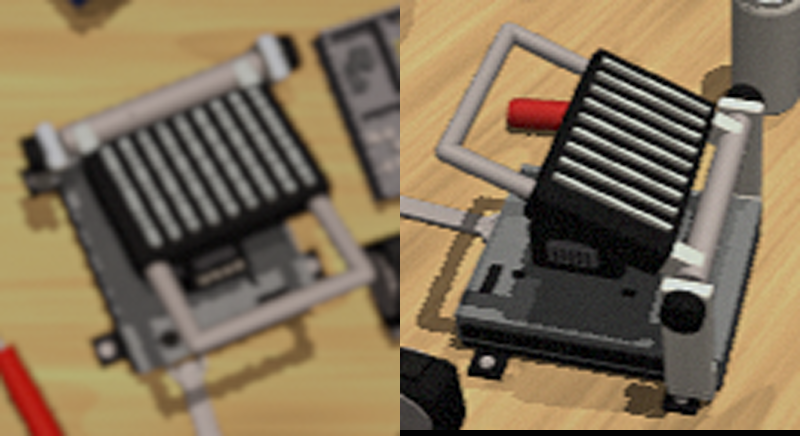

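```bash
cat > h.py <<'E'
import numpy as np
from station import calibration
from scipy.optimize import least_squares
def proj(c,X):
    k=calibration(c); p=k["mtx"]@(k["R"]@np.asarray(X)+k["t"]); return p[:2]/p[2]
def lw(p,X):  # light->world, p=x,y,yaw
    c,s=np.cos(p[2]),np.sin(p[2]); return np.array([p[0]+c*X[0]-s*X[1],p[1]+s*X[0]+c*X[1],X[2]])
def hd(a,r,y,n=0): # head point at radius r, lateral y, normal n
    return np.array([80-r*np.cos(a)+n*np.sin(a),y,120+r*np.sin(a)+n*np.cos(a)])/1000
E
python3 - <<'E'
from h import *
T=lambda u,v:(310+u/3.636,150+v/3.636); S=lambda u,v:(155+(u-400)/2.963,200+v/2.963)
obs=[("top",(80,86,132),T(48,140)),("top",(80,-86,132),T(275,55)),("scene",(80,86,132),S(740,105)),("scene",(80,-86,132),S(688,288))]
hob=[("top",60,T(195,340)),("top",-60,T(368,272)),("scene",60,S(510,32)),("scene",-60,S(443,152))]
ob3=[("scene",(-98,-75,2),S(462,348))]
def f(p):
    r=[]
    for c,X,u in obs+ob3: r+=list(proj(c,lw(p,np.array(X)/1e3))-u)
    for c,y,u in hob: r+=list(proj(c,lw(p,hd(p[3],180,y)))-u)
    return np.array(r)
s=least_squares(f,[0.5,-0.25,-0.4,0.3],loss="soft_l1",x_scale=[.1,.1,.1,.1]); p=s.x
print(p.round(4),f(p).round(1))
for X in [(80,0,120),(-20,0,68)]: print(X,lw(p,np.array(X)/1e3).round(3))
print("handle",lw(p,hd(p[3],180,0)).round(3), "hup",lw(p,hd(1.57,180,0)).round(3))
E
```

```text
[ 0.5805 -0.0832  0.381   0.4217] [ 1.1 -0.2 -0.1 -1.2  0.2 -0.7 -0.6 -0.6 -1.7 -0.8  0.4 -0.4 -1.2 -0.5
 -0.6  0.2  0.7  0.2]
(80, 0, 120) [ 0.655 -0.053  0.12 ]
(-20, 0, 68) [ 0.562 -0.091  0.068]
handle [ 0.502 -0.115  0.194] hup [ 0.655 -0.054  0.3  ]
```

Crop check: the light's own black pack is under the half-raised head, and the fit agrees to about 1 px (head ≈ 0.42 rad). I'll lift, turn the jaws along the light's x and set a part opening.

```bash
python3 -m creep '[[0.5,0,0,-0.05,0,0,0],[0.5,0,0,-0.05,0,0,-8.5],[0.5,0,0,0,0,0,-8.5],[0.5,0,0,0,0,0,-8.5],[0.5,0,0,0,0,0,-8.5],[0.5,0,0,0,0,0,-8.5],[0.5,0,0,0,0,0,-8.5],[0.5,0,0,0,0,0,-8.5],[0.5,0,0,0,0,0,-8.5],[0.5,0,0,0,0,0,-8.5],[0.5,0,0,0,0,0,-8.5],[0.5,0,0,0,0,0,0]]' 30
cat >> h.py <<'E'
from scipy.spatial.transform import Rotation as Ro
def to(target,yaw=None):
    from station import ctrl
    o=ctrl.get_obs(); R=Ro.from_rotvec(o["tool_rot"])
    print("tool shift",R.inv().apply(np.array(target)-o["tool_pos"]).round(4),"at",o["tool_pos"].round(4),"open",round(o["opening"],4),"F",o["contact_force"].round(1))
    M=R.as_matrix(); y=M[:,1]; print("yaw_y",np.arctan2(y[1],y[0]).round(4),"z",M[:,2].round(3),"t",o["t"],"q",o["q"].round(2))
E
python3 -c "
from h import *
to([.502,-.115,.275])"
```

```text
t: 2.3
tool_pos: [0.2813, -0.5581, 0.3313]
tool_rot: [1.763, 2.6, -0.0]
contact_force: [-0.5, 0.4, 0.1]
opening: 0.0429
tool shift [0.3299 0.3691 0.0563] at [ 0.2813 -0.5581  0.3313] open 0.0429 F [-0.5  0.4  0.1]
yaw_y 0.3793 z [ 0. -0. -1.] t 2.3 q [-1.22  0.01  1.49  0.    1.64 -1.6 ]
```

```bash
python3 -m creep '[[0.5,0.03,0.033,0,0,0,0],[0.5,0.03,0.033,0,0,0,0],[0.5,0.03,0.033,0,0,0,0],[0.5,0.03,0.034,0,0,0,0],[0.5,0.03,0.034,0,0,0,0],[0.5,0.03,0.034,0,0,0,0],[0.5,0.03,0.034,0,0,0,0],[0.5,0.03,0.034,0,0,0,0],[0.5,0.03,0.034,0.01,0,0,0],[0.5,0.03,0.034,0.02,0,0,0],[0.5,0.03,0.032,0.026,0,0,0],[0.5,0,0,0,0,0,0]]'
python3 - <<'E'
from h import *
from station import get_image,models
import cv2
to([.502,-.115,.275]); k=calibration("wrist"); im=get_image("wrist"); cv2.imwrite("pics/w1.png",cv2.cvtColor(im,4))
p=[.5805,-.0832,.381,.4217]
for y in (-53,0,53): print(proj("wrist",lw(p,hd(p[3],180,y))).round(0))
E
```

```text
t: 3.5
tool_pos: [0.5008, -0.1109, 0.2715]
tool_rot: [-1.755, -2.597, 0.0]
contact_force: [0.5, -1.0, -0.3]
opening: 0.043
tool shift [-0.0042 -0.0005 -0.0035] at [ 0.5008 -0.1109  0.2715] open 0.043 F [ 0.5 -1.  -0.3]
yaw_y 0.3824 z [-0.006  0.004 -1.   ] t 3.5 q [-0.36 -0.24  1.82  0.    1.57 -0.75]
[283. 289.]
[283. 220.]
[283. 142.]
```

View pics/w1.png

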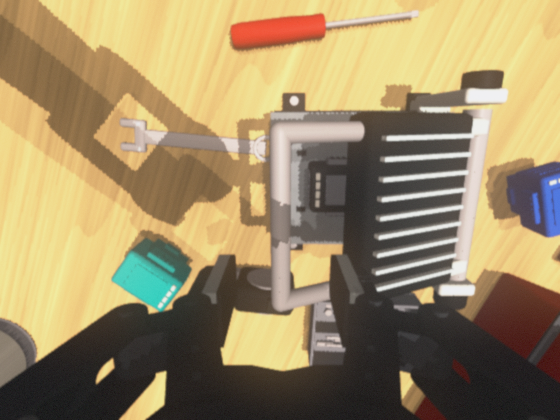

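The wrist view shows the bar at column ~282, rows 140–295. The model predicted 283 and 142–289, so it holds. I'll descend and grip the bar.

```bash
python3 -m creep '[[0.5,-0.004,0,0.02,0,0,0],[0.5,0,0,0.03,0,0,0],[0.5,0,0,0.03,0,0,0],[0.5,0,0,0.016,0,0,0],[0.5,0,0,0,0,0,0],[0,0,0,0,0,0,0],[0,0,0,0,0,0,0],[0,0,0,0,0,0,0],[0,0,0,0,0,0,0],[0,0,0,0,0,0,0]]' 30
python3 - <<'E'
from h import *
from station import get_image
import cv2
to([.502,-.115,.175]); 
p=[.5805,-.0832,.381]
for a in np.arange(.4217,1.6,.1): print(round(a,2),(hd(a+.1,180,0)-hd(a,180,0)).round(4))
E
```

```text
t: 4.55
tool_pos: [0.5027, -0.1207, 0.1821]
tool_rot: [1.762, 2.599, -0.005]
contact_force: [-4.9, -2.6, 2.3]
opening: 0.0129
tool shift [0.0056 0.0015 0.0071] at [ 0.5027 -0.1207  0.1821] open 0.0129 F [-4.9 -2.6  2.3]
yaw_y 0.3791 z [-0.    -0.003 -1.   ] t 4.55 q [-0.38 -0.17  1.91 -0.    1.4  -0.76]
0.42 [0.0082 0.     0.016 ]
0.52 [0.0097 0.     0.0151]
0.62 [0.0112 0.     0.0141]
0.72 [0.0125 0.     0.0129]
0.82 [0.0138 0.     0.0116]
0.92 [0.0149 0.     0.0101]
1.02 [0.0158 0.     0.0086]
1.12 [0.0166 0.     0.007 ]
1.22 [0.0172 0.     0.0053]
1.32 [0.0176 0.     0.0036]
1.42 [0.0179 0.     0.0018]
1.52 [ 0.018  0.    -0.   ]
```

```bash
python3 -m creep '[[0,0,0.004,-0.008,0,0,0],[0,0,0.004,-0.008,0,0,0],[0,0,0.005,-0.0075,0,0,0],[0,0,0.005,-0.0075,0,0,0],[0,0,0.0055,-0.007,0,0,0],[0,0,0.0055,-0.007,0,0,0],[0,0,0.0062,-0.0065,0,0,0],[0,0,0.0063,-0.0065,0,0,0],[0,0,0.007,-0.006,0,0,0],[0,0,0.007,-0.0056,0,0,0],[0,0,0.0075,-0.005,0,0,0],[0,0,0.0075,-0.005,0,0,0],[0,0,0,0,0,0,0]]' 40
python3 - <<'E'
from h import *
p=[.5805,-.0832,.381]
g=lw(p,hd(1.0217,180,0)); to(g-[0,0,.0187])
E
```

```text
t: 5.85
tool_pos: [0.5674, -0.0947, 0.2646]
tool_rot: [1.763, 2.599, -0.007]
contact_force: [-12.3, -1.9, 13.0]
opening: 0.0126
tool shift [0.0058 0.0025 0.0097] at [ 0.5674 -0.0947  0.2646] open 0.0126 F [-12.3  -1.9  13. ]
yaw_y 0.3788 z [-0.002 -0.004 -1.   ] t 5.85 q [-0.29 -0.08  1.69 -0.    1.53 -0.67]
```

```bash
python3 -m creep '[[0,0,0.0079,-0.0055,0,0,0],[0,0,0.0079,-0.0053,0,0,0],[0,0,0.0083,-0.0045,0,0,0],[0,0,0.0083,-0.0035,0,0,0],[0,0,0.0086,-0.003,0,0,0],[0,0,0.0086,-0.0027,0,0,0],[0,0,0.0088,-0.002,0,0,0],[0,0,0.0088,-0.0018,0,0,0],[0,0,0.009,-0.001,0,0,0],[0,0,0.009,-0.0007,0,0,0],[0,0,0.009,0,0,0,0],[0,0,0.002,0,0,0,0],[0,0,0,0,0,0,0],[0,0,0,0,0,0,0]]' 40
python3 - <<'E'
from h import *
from station import get_image
import cv2
p=[.5805,-.0832,.381]
g=lw(p,hd(1.57,180,0)); to(g-[0,0,.0187])
cv2.imwrite("pics/s2.png",cv2.resize(cv2.cvtColor(get_image("scene"),4)[120:350,140:360],None,fx=2.5,fy=2.5))
E
```

```text
t: 7.25
tool_pos: [0.658, -0.0581, 0.2942]
tool_rot: [1.761, 2.597, -0.0]
contact_force: [-4.1, -0.4, 7.4]
opening: 0.0123
tool shift [ 0.0056 -0.0015  0.0129] at [ 0.658  -0.0581  0.2942] open 0.0123 F [-4.1 -0.4  7.4]
yaw_y 0.3794 z [ 0.003 -0.002 -1.   ] t 7.25 q [-0.2   0.1   1.45 -0.    1.58 -0.58]
```

View pics/s2.png

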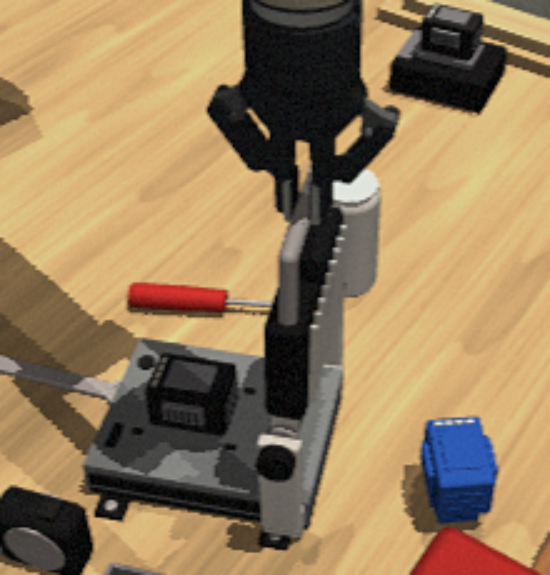

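The head now stands upright and the pack is clear at (190,390) in the crop. I'll release, back off upward, move over the pack and turn the jaws.

```bash
python3 -m creep '[[0.4,0,0,0,0,0,0],[0.4,0,0,0,0,0,0],[0.4,0,0,0,0,0,0],[0.4,0,0,-0.02,0,0,0],[0.4,0,0,-0.03,0,0,0],[0.4,0,0,-0.03,0,0,0],[0.4,0,-0.02,-0.01,0,0,0],[1,0,-0.04,0,0,0,0],[1,0,-0.04,0,0,0,0],[1,0,0,0,0,0,8.5],[1,0,0,0,0,0,8.5],[1,0,0,0,0,0,8.5],[1,0,0,0,0,0,8.5],[1,0,0,0,0,0,8.5],[1,0,0,0,0,0,8.5],[1,0,0,0,0,0,8.5],[1,0,0,0,0,0,8.5],[1,0,0,0,0,0,8.5],[1,0,0,0,0,0,8.5]]'
python3 -m creep '[[1,0,0,0,0,0,5],[1,0,0,0,0,0,0]]'
python3 - <<'E'
from h import *
from station import get_image
import cv2
p=[.5805,-.0832,.381]
to([.562,-.091,.25])
cv2.imwrite("pics/w2.png",cv2.cvtColor(get_image("wrist"),4))
cv2.imwrite("pics/s3.png",cv2.cvtColor(get_image("scene"),4))
for X in [(-20,0,86),(-55,24,86),(-55,-24,86),(15,24,86),(15,-24,86),(80,86,132),(80,-86,132)]: print(X,proj("wrist",lw(p,np.array(X)/1e3)).round(0))
E
```

```text
t: 9.2
tool_pos: [0.5648, -0.0946, 0.3792]
tool_rot: [-3.058, -0.717, 0.0]
contact_force: [0.2, 0.3, 0.4]
opening: 0.0849
t: 9.4
tool_pos: [0.5648, -0.0946, 0.3792]
tool_rot: [-3.085, -0.593, 0.0]
contact_force: [-0.4, -0.3, -0.3]
opening: 0.0856
tool shift [-0.0012 -0.0044  0.1292] at [ 0.5648 -0.0946  0.3792] open 0.0856 F [-0.4 -0.3 -0.3]
yaw_y -1.1911 z [-0.  0. -1.] t 9.4 q [-0.3  -0.12  1.54  0.    1.72  0.9 ]
(-20, 0, 86) [278. 172.]
(-55, 24, 86) [260. 198.]
(-55, -24, 86) [296. 198.]
(15, 24, 86) [259. 145.]
(15, -24, 86) [296. 145.]
(80, 86, 132) [198.  88.]
(80, -86, 132) [356.  88.]
```

View pics/w2.png

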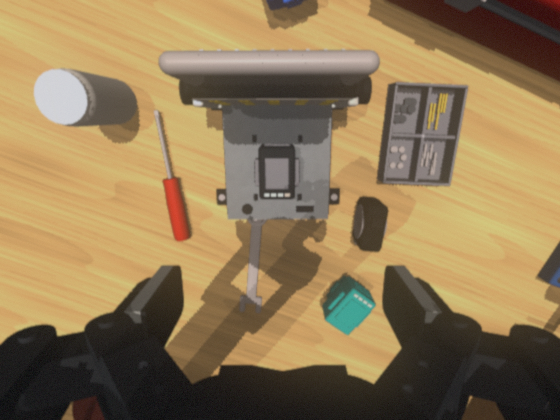

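Run:
```python
from h import *
p=[.5805,-.0832,.381]
for a in (1.4,1.5,1.57,1.65,1.75): print(a,proj("wrist",lw(p,hd(a,180,60))).round(0),proj("wrist",lw(p,hd(a,180,-60))).round(0), proj("scene",lw(p,hd(a,180,60))).round(0),proj("scene",lw(p,hd(a,180,-60))).round(0))
to(lw(p,np.array([-20,0,68])/1e3)-[0,0,.0187])
```

```text
1.4 [179. 118.] [366. 118.] [252. 180.] [236. 221.]
1.5 [176.  88.] [369.  89.] [261. 180.] [246. 222.]
1.57 [174.  66.] [370.  67.] [268. 181.] [253. 223.]
1.65 [172.  41.] [372.  41.] [275. 182.] [261. 224.]
1.75 [170.   8.] [373.   9.] [284. 184.] [272. 227.]
tool shift [-0.0011 -0.0047  0.33  ] at [ 0.5648 -0.0947  0.3793] open 0.0854 F [ 0.5 -0.6 -0.6]
yaw_y -1.1894 z [-0.  0. -1.] t 9.5 q [-0.3  -0.12  1.54  0.    1.72  0.89]
```

```bash
python3 -c "
import cv2
cv2.imwrite('pics/s3c.png',cv2.resize(cv2.imread('pics/s3.png')[100:350,140:340],None,fx=2.4,fy=2.4))"
```

```text
(no output)
```

View pics/s3c.png

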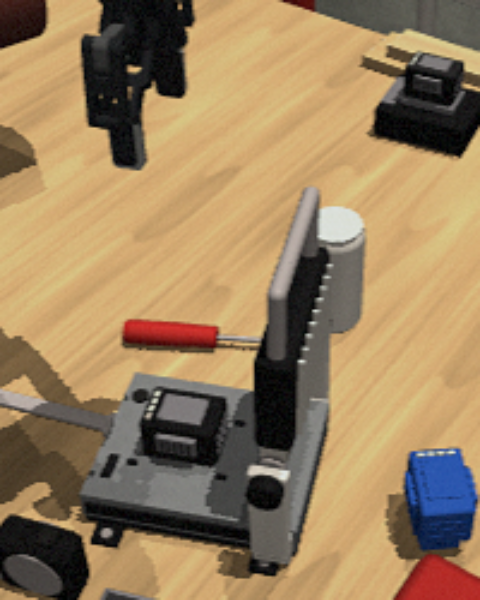

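The upright head is confirmed: bar corners in the scene view at about (269,179) and (257,221), which gives 1.58 rad. The pack sits where predicted, so I'll descend.

```bash
python3 -m creep '[[1,-0.001,-0.005,0.04,0,0,0],[1,0,0,0.045,0,0,0],[1,0,0,0.045,0,0,0],[1,0,0,0.045,0,0,0],[1,0,0,0.045,0,0,0],[1,0,0,0.035,0,0,0],[1,0,0,0.025,0,0,0],[1,0,0,0.02,0,0,0],[1,0,0,0.015,0,0,0],[1,0,0,0,0,0,0],[1,0,0,0,0,0,0]]'
python3 - <<'E'
from h import *
p=[.5805,-.0832,.381]
to(lw(p,np.array([-20,0,46])/1e3))
E
```

```text
t: 10.6
tool_pos: [0.5624, -0.0905, 0.065]
tool_rot: [3.085, 0.593, 0.001]
contact_force: [-0.1, 0.9, 1.1]
opening: 0.0855
tool shift [-0.0005 -0.0001  0.019 ] at [ 0.5624 -0.0905  0.065 ] open 0.0855 F [-0.1  0.9  1.1]
yaw_y -1.1908 z [ 0.001 -0.    -1.   ] t 10.6 q [-0.29  0.08  1.87  0.    1.18  0.9 ]
```

Then down 19 mm and pinch in place.

```bash
python3 -m creep '[[1,0,0,0.01,0,0,0],[1,0,0,0.009,0,0,0],[1,0,0,0,0,0,0],[0.4,0,0,0,0,0,0],[0.2,0,0,0,0,0,0],[0.2,0,0,0,0,0,0],[0.2,0,0,0,0,0,0],[0.2,0,0,0,0,0,0],[0.2,0,0,0,0,0,0],[0.2,0,0,0,0,0,0]]' 45
python3 - <<'E'
from h import *
from station import get_image
import cv2
to([.5624,-.0905,.046])
cv2.imwrite("pics/w4.png",cv2.cvtColor(get_image("wrist"),4))
E
```

```text
t: 11.6
tool_pos: [0.5618, -0.0885, 0.0469]
tool_rot: [-3.081, -0.592, 0.001]
contact_force: [-5.6, 8.2, 10.4]
opening: 0.0476
tool shift [-0.0002  0.0021  0.0009] at [ 0.5618 -0.0885  0.0469] open 0.0476 F [-5.6  8.2 10.4]
yaw_y -1.1912 z [-0.001  0.004 -1.   ] t 11.6 q [-0.29  0.11  1.88  0.    1.15  0.9 ]
```

View pics/w4.png

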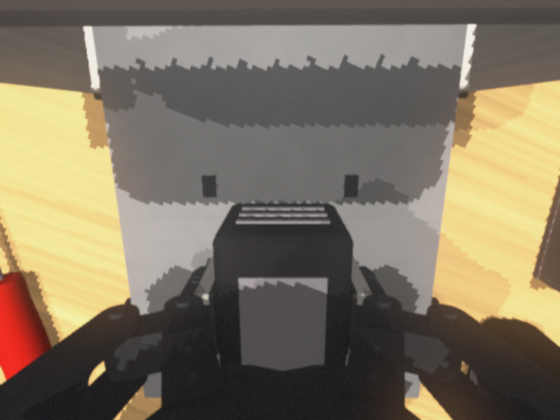

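The pinch is at 47.6 mm, which is both catches flush, with the fingers either side of the housing. I'll ease the 2 mm side offset and lift straight up.

```bash
python3 -m creep '[[0.2,0,-0.002,0,0,0,0],[0.2,0,0,-0.004,0,0,0],[0.2,0,0,-0.006,0,0,0],[0.2,0,0,-0.01,0,0,0],[0.2,0,0,-0.01,0,0,0],[0.2,0,0,-0.012,0,0,0],[0.2,0,0,-0.014,0,0,0],[0.2,0,0,-0.014,0,0,0],[0.2,0,0,-0.014,0,0,0],[0.2,0,0,-0.014,0,0,0],[0.2,0,0,-0.01,0,0,0],[0.2,0,0,-0.005,0,0,0],[0.2,0,0,0,0,0,0],[0.2,0,0,0,0,0,0],[0.2,0,0,0,0,0,0]]' 45
python3 - <<'E'
from h import *
from station import get_image
import cv2
to([.5624,-.0905,.046])
cv2.imwrite("pics/s5.png",cv2.resize(cv2.cvtColor(get_image("scene"),4)[120:350,140:360],None,fx=2.5,fy=2.5))
E
```

```text
t: 13.15
tool_pos: [0.5607, -0.0884, 0.1573]
tool_rot: [-3.084, -0.592, 0.003]
contact_force: [1.5, 0.6, -3.0]
opening: 0.0479
tool shift [0.001  0.0028 0.1113] at [ 0.5607 -0.0884  0.1573] open 0.0479 F [ 1.5  0.6 -3. ]
yaw_y -1.1913 z [-0.002  0.001 -1.   ] t 13.15 q [-0.29 -0.03  1.82 -0.    1.35  0.9 ]
```

View pics/s5.png

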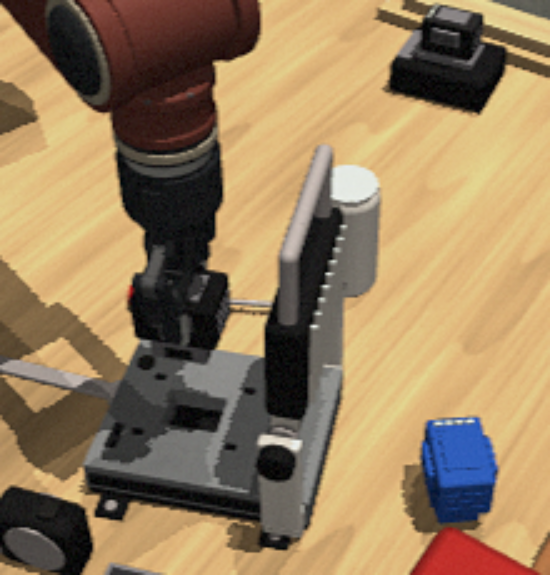

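The pack is out and level in the fingers, the bay at (200,415) is empty, the head is still upright and the wrist carries 3 N. Handing in.

```bash
python3 -c "
from station import finish_job
print(finish_job())"
```

```text
the job is handed in; nothing more can be done
None
```

The job is handed in. The head stands upright and the arm is holding the battery pack by its pinched catches, clear above the light.

- **Head:** I gripped the carry handle's bar and swung the head from about 0.42 rad to upright. After letting go, the cameras put it at about 1.58 rad, and it was still upright in the last picture.
- **Pack:** I pinched both catches flush in the bay and lifted the pack straight up about 11 cm. The fingers read 47.6 mm in the bay and 47.9 mm at the end; 48 mm is flush. By the arm's position the pack's centre is at about 0.175 m, so the stem is roughly 8 cm above the deck.
- **Last checks:** The wrist force was about 3 N downward, close to the pack's 0.35 kg. The last picture showed an empty bay and no bystander in it visibly moved, though the tray was mostly out of view. The clock read about 13 s of the 54 s allowed.
- **Disagreements:** While gripping the bar, the tool sat 7–13 mm higher than my model predicted. When I pinched the catches it was about 2 mm off to the side, with about 10 N sideways; I eased that before lifting. Neither caused a visible problem.

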